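# Turn a find on the banding wheel to face the camera

### The arm

A 6-joint arm with a two-finger parallel gripper is mounted at the origin on the work surface. World frame = base frame: x ahead of the robot, y to its left, z up, the work surface at z = 0. Lengths are in m, angles in rad, forces in N, time in s.
With the tool pointing down it reaches from about 0.3 to 0.875 m from the base axis. Payload 6.4 kg.
Tool frame: the origin (TCP) lies between the finger pads; the fingertips stand ctrl.tip_extent ahead of it and the grasp point (between the pads) is the TCP (ctrl.tip_extent is the distance from the TCP to the fingertips, in m); z points along the fingers, y is the line along which they close (so a half turn about z gives the same grasp; the last joint's range is limited). The gripper opens to 85 mm and grips with 20 to 120 N. Pads are 22 mm wide; open, the fingers measure 114 mm over their backs; the gripper's body (76 mm by 85 mm) begins 54 mm behind the grasp point. The pads swing forward as they close: fully open they stand 13 mm farther back than shut.
Start: joints at [-1.416, 0.181, 1.607, -0, 1.354, -0.206], TCP at [0.203, -0.538, 0.25] pointing down, gripper open.
Joint ranges: [-2.99, 2.99], [-0.89, 2.07], [0.3, 2.58], [-1.14, 4.28], [0, 2.63], [-3.12, 3.12]. Speed limits (rad/s): [2.57, 2.57, 3.01, 3.14, 3.14, 3.14].

### API

Orientations are given as a unit quaternion [w, x, y, z].
In Python, from bench import ctrl gives the robot as it stands.
- The arm moves only by the tool send_rows, never from a script. Its arguments are lists of equal length, an entry for each row: "dr": the turn, a rotation vector about the tool's x, y, z in units of 6 degrees (1.0 is 6 degrees), a list of three; "xyz": the shift along the tool's x, y, z in cm, a list of three; "jaw": the opening in per cent of the stroke, from 0 (shut) to 100 (fully open). In form: {"dr": [[wx, wy, wz], ...], "xyz": [[dx, dy, dz], ...], "jaw": [jaw, ...]}. A call has exactly 8 rows; each row is the pose to reach, as a shift and turn from the pose commanded when the call began, along the tool's axes at that moment; what a row does not reach only later rows make up. A row lasts 1/8 s, in which the tool goes at most 62.5 mm and 10.7 degrees, less where a joint would pass 70% of its speed; a pose out of reach is approached as far as the arm can. A call with a gripper value outside its range is refused whole. The fingers move at their own pace and stop on an object; the grip force is fixed at half the most. Time passes only in rows, so rows that repeat a pose let the fingers close, or fill a call up. It gives the time, the measured TCP pose, the force, the opening and the grip force at its end, in the units of the state.
- ctrl.get_obs(): the state, without advancing time (a new reading comes with each control period).
- ctrl.camera(name): name is "side" or "top" or "wrist"; returns the picture (480x640x3 uint8, red, green, blue); there is no depth.
- ctrl.calibration(name): a dict with "camera_matrix" (3x3 intrinsics, pixels), "world_from_camera" (4x4, takes a point from camera to world coordinates). Camera axes: x right, y up, looking along -z (the intrinsics and any distortion apply to the point x, -y, -z); pixel columns grow to the right and rows downward; lengths in m; the calibration is good to about 2 mm. A picture is of the moment at which its call begins: read the wrist's pose just before it. calibration takes no time and is no camera call; for the wrist camera it gives the pose at the moment of the call.
- ctrl.hand_in(): hands the job in; it is judged then, once.
The state is a dict: "time_s": time; "q": joint angles; "dq": joint speeds; "joint_efforts": joint torques, N m; "eef_pos": TCP position; "eef_rot": TCP orientation; "wrist_force": force on the tool from outside, world axes, zero at the start; "torque": the same for the moment, N m; "opening": opening from 0.0 (shut) to 1.0 (fully open); "grasp_force": force on a finger pad.
Only numpy, scipy, OpenCV 4.12 (cv2) and the standard library are available. Lean on these libraries where they do the work, as an engineer would, in place of code of your own. Each camera call takes 0.05 s, during which the arm holds its last target. There are 200 camera calls.

### The job

The oil lamp on the turntable is to be photographed end-on. Rest a fingertip lightly on the rim of the turntable and run it slowly along the rim, in as many strokes as needed, to turn the wheel until the lamp's nozzle points straight at the lens of the camera on the table tripod, then take the finger away. The lamp rides round on the wheel and must not itself be touched or slid, and leave the camera and the other things on the table where they are.

Things in the scene. Friction and masses are not known exactly. Their poses are not given: they have to be found in the camera images.
- turntable: Bench turntable (banding wheel): cast dark foot 170 mm across, fixed to the table, carrying a round bare aluminium wheel 240 mm in diameter and 12 mm thick with a flat level top 70 mm above the table, engraved with fine ticks and two circular grooves. Origin: on the wheel's axis at table height. Its own yaw is of no meaning for the wheel (the foot is round); its x axis points towards the camera.
- wheel_top (a point): Centre of the wheel's flat top face, on the vertical axis about which it turns, 70 mm above the table. The top is bare (nothing to touch but metal) from 80 mm to 120 mm out from this point.
- wheel (a joint): Angle of the wheel, rad, growing anticlockwise seen from above; it starts anywhere and its zero has no meaning. It turns freely either way with 0.06 N m of bearing drag (about 0.6 N at the rim) and stops almost at once when let go. A fingertip pressing on the top with 3 N or more and moved along the rim carries it round; no spring, no detents.
- lamp: Ancient terracotta oil lamp, loose, about 0.16 kg, standing about the middle of the wheel: round body 72 mm across and 30 mm high, a nozzle with a dark wick hole on one side (its tip 77 mm from the origin), a small upright ring handle on the opposite side (55 mm from the origin, 39 mm high). Origin: centre of its foot, on the wheel's top. Its x axis points along the nozzle (handle at -x), z up. It turns with the wheel.
- lens (a point): The camera: centre of the front glass of its lens (54 mm across, 127 mm above the table, about 200 mm from the wheel's axis). Black camera on a three-legged table tripod, loose, 0.55 kg, 168 mm high; it stands on the far side of the wheel or to its left or right and reaches from 195 mm to 315 mm out from the wheel's axis.
- brush: Bystander: flat hand brush with a wooden handle lying on the table, 200 mm long, 42 mm wide, 20 mm high. Origin: half-way along, on the table; bristles towards +x.
- loupe: Bystander: round black loupe 60 mm across, 16 mm high, lying flat. Origin: centre of its underside.
- jar: Bystander: small lidded jar 56 mm across, 65 mm high. Origin: centre of its underside.
- shell: Bystander: ribbed plaster cast of a shell, about 50 mm long and 16 mm high. Origin: at its hinge, on the table.
Mind the look-alikes: they are no part of the job. Of the things like the turntable, leave any that is red; of the rest the smaller one is meant.

How it is judged:
By the outcome, as a careful person would: the job done as asked, in the order asked, and still so for the second after the job is handed in, with the robot touching nothing.
It also fails if it takes over 61 s, if anything falls off the work surface, if the arm or the gripper's body presses on something with over 40 N, if the wrist force passes 120 N, or if a joint passes its speed limit or range.

## Working session

There is one attempt and no reset: what is moved stays moved. The work goes in short steps, Python scripts to look and compute and a tool call to move; the robot and the scene stay as the last step left them, time stands still between calls to the robot, and variables do not carry over. Pictures are saved under pics/ and viewed, at most 10 in all, crops included, and the job is handed in when it is done.

Besides the shell and the picture viewer there is one more tool, called as name(argument=value, ...) on one line, values as JSON. send_rows: Moves the arm, as the interface text tells. Its arguments: {"type":"object","properties":{"dr":{"type":"array","items":{"type":"array","items":{"type":"number"}}},"xyz":{"type":"array","items":{"type":"array","items":{"type":"number"}}},"jaw":{"type":"array","items":{"type":"number"}}},"required":["dr","xyz","jaw"]}

```bash
mkdir -p pics; ls
python3 - <<'E'
from bench import ctrl
import cv2,numpy as np
for n in("top","side"):
    im=ctrl.camera(n); cv2.imwrite(f"pics/{n}1.png",im[:,:,::-1])
    c=ctrl.calibration(n); print(n,np.round(c["camera_matrix"],1).tolist(),np.round(c["world_from_camera"],3).tolist(),[k for k in c])
o=ctrl.get_obs();print(o["time_s"],o["eef_pos"],o["eef_rot"],ctrl.tip_extent)
E
```

```text
pics
top [[597.0, 0.0, 325.6], [0.0, 597.0, 229.5], [0.0, 0.0, 1.0]] [[-0.062, 0.974, -0.219, 0.249], [-0.998, -0.06, 0.013, -0.036], [-0.001, 0.219, 0.976, 1.455], [0.0, 0.0, 0.0, 1.0]] ['camera_matrix', 'world_from_camera']
side [[592.9, 0.0, 321.0], [0.0, 592.9, 238.5], [0.0, 0.0, 1.0]] [[-0.673, 0.523, -0.523, -0.124], [-0.739, -0.455, 0.496, 0.604], [0.021, 0.721, 0.693, 1.011], [0.0, 0.0, 0.0, 1.0]] ['camera_matrix', 'world_from_camera']
0.1 [ 0.20292293 -0.53751389  0.24949122] [-7.79097028e-04  9.83776965e-01  1.79394190e-01  2.60994355e-05] 0.019
```

View pics/top1.png

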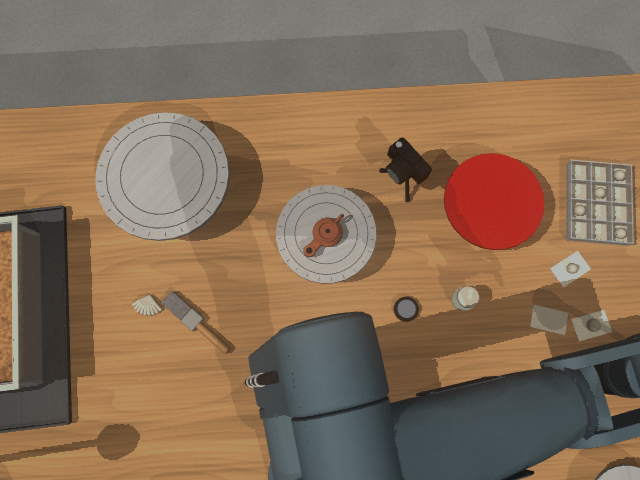

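View pics/side1.png

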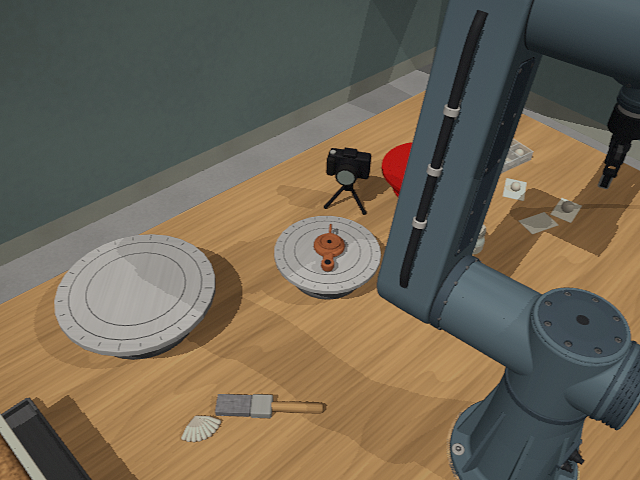

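Three turntable-like things in the top picture: large grey (162,176), small grey with the lamp (326,234), and red (494,201). Red is excluded and the smaller grey one is meant, which is the one with the lamp. The camera is at about (405,163). I'll confirm this in enlarged crops.

```bash
cat > h.py <<'E'
from bench import ctrl
import cv2,numpy as np
def ray(n,uv,z,c=None):
    c=c or ctrl.calibration(n); K=np.array(c["camera_matrix"]);T=np.array(c["world_from_camera"])
    d=np.linalg.inv(K)@[uv[0],uv[1],1]; d=T[:3,:3]@[d[0],-d[1],-d[2]]; o=T[:3,3]
    return o+d*(z-o[2])/d[2]
def proj(n,p,c=None):
    c=c or ctrl.calibration(n); K=np.array(c["camera_matrix"]);T=np.array(c["world_from_camera"])
    x=T[:3,:3].T@(np.array(p)-T[:3,3]); u=K@[x[0],-x[1],-x[2]]; return u[:2]/u[2]
def crop(src,x,y,w,h,s,out):
    im=cv2.imread(src)[y:y+h,x:x+w]; cv2.imwrite(out,cv2.resize(im,None,fx=s,fy=s,interpolation=cv2.INTER_CUBIC))
E
python3 - <<'E'
from h import *
crop("pics/top1.png",270,130,170,160,3.75,"pics/topc.png")
crop("pics/side1.png",265,135,130,170,3.5,"pics/sidec.png")
for n,l,r in(("top",(277,234),(376,234)),("side",(275,255),(380,255))):
    a,b=ray(n,l,.07),ray(n,r,.07);print(n,a,b,np.linalg.norm(a-b))
E
```

```text
top [0.55553981 0.06117733 0.07      ] [ 0.54097854 -0.17328956  0.07      ] 0.23491861400422734
side [0.61578821 0.04221806 0.07      ] [ 0.46186084 -0.13428478  0.07      ] 0.23419412623202374
```

View pics/topc.png

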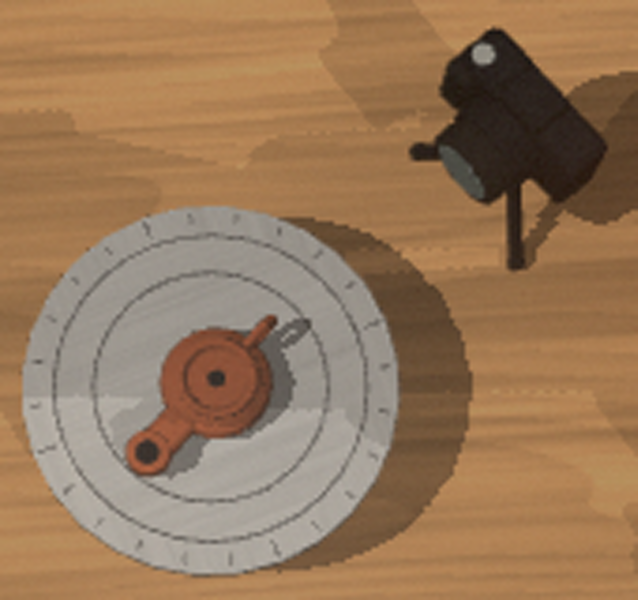

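View pics/sidec.png

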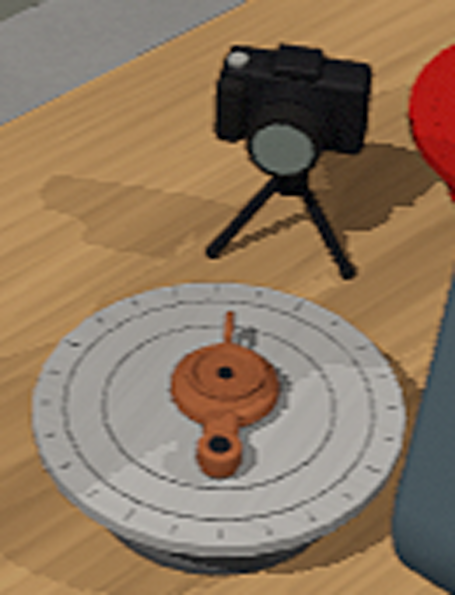

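```bash
cat >> h.py <<'E'
def tri(a,b):
    A=[];B=[]
    for n,uv in(("top",a),("side",b)):
        T=np.array(ctrl.calibration(n)["world_from_camera"]);o=T[:3,3];d=ray(n,uv,0.)-o;d/=np.linalg.norm(d)
        P=np.eye(3)-np.outer(d,d);A.append(P);B.append(P@o)
    return np.linalg.lstsq(np.vstack(A),np.hstack(B),rcond=None)[0]
E
python3 - <<'E'
from h import *
t=lambda x,y:(270+x/3.75-.37,130+y/3.75-.37); s=lambda x,y:(265+x/3.5-.36,135+y/3.5-.36)
P={}
for k,a,b in(("lens",(464,174),(283,149)),("hole",(216,379),(226,373)),("wick",(147,452),(220,444))):
    P[k]=tri(t(*a),s(*b));print(k,P[k].round(4),"top@z",ray("top",t(*a),P[k][2]).round(4))
# rim fit: sample grey wheel via threshold in top
im=ctrl.camera("top"); hsv=cv2.cvtColor(im,cv2.COLOR_RGB2HSV)
m=((hsv[...,1]<40)&(hsv[...,2]>110)).astype(np.uint8); M=np.zeros_like(m);cv2.circle(M,(326,234),60,1,-1)
cs,_=cv2.findContours(m*M,cv2.RETR_EXTERNAL,cv2.CHAIN_APPROX_NONE);c=max(cs,key=cv2.contourArea)
w=np.array([ray("top",p,.07)[:2] for p in c[:,0,:]],dtype=np.float32)
(e,ax,_)=cv2.fitEllipse(w);print("wheel top",e,ax)
im=ctrl.camera("side"); hsv=cv2.cvtColor(im,cv2.COLOR_RGB2HSV)
m=((hsv[...,1]<40)&(hsv[...,2]>110)).astype(np.uint8); M=np.zeros_like(m);cv2.circle(M,(328,255),58,1,-1)
cs,_=cv2.findContours(m*M,cv2.RETR_EXTERNAL,cv2.CHAIN_APPROX_NONE);c=max(cs,key=cv2.contourArea)
w=np.array([ray("side",p,.07)[:2] for p in c[:,0,:]],dtype=np.float32)
print("wheel side",cv2.fitEllipse(w)[:2])
d=np.degrees
v=P["wick"]-P["hole"];h=d(np.arctan2(v[1],v[0]));u=P["lens"]-P["hole"];g=d(np.arctan2(u[1],u[0]))
print("lamp yaw",h,"lens dir",g,"turn",(g-h+180)%360-180, np.linalg.norm(u[:2]),np.linalg.norm(v[:2]))
u=P["lens"][:2]-np.array(e);print("from axis",d(np.arctan2(u[1],u[0])),np.linalg.norm(u))
E
```

```text
lens [ 0.6644 -0.219   0.1264] top@z [ 0.6642 -0.2191  0.1264]
hole [ 0.5494 -0.0583  0.0976] top@z [ 0.55   -0.0579  0.0976]
wick [ 0.506  -0.013   0.0977] top@z [ 0.5066 -0.0125  0.0977]
wheel top (0.5510409474372864, -0.05415603891015053) (0.23511064052581787, 0.23568546772003174)
wheel side ((0.5477043390274048, -0.0516277477145195), (0.23553608357906342, 0.24301381409168243))
lamp yaw 133.76316337330033 lens dir -54.40680183922315 turn 171.8300347874765 0.1975786186680256 0.06275285492872444
from axis -55.49600867881183 0.2000315406190529
```

send_rows(dr=[[0,0,0.4],[0,0,0.9],[0,0,1.4],[0,0,1.9],[0,0,2.4],[0,0,2.9],[0,0,3.445],[0,0,3.445]], xyz=[[4,-2,0],[9,-4.6,0],[14,-7.2,0],[19,-9.8,0],[24,-12.3,0],[29,-14.9,0],[34,-17.5,0],[38,-19.5,0]], jaw=[0,0,0,0,0,0,0,0])

```text
time_s: 1.2
eef_pos: [0.4908, -0.2194, 0.2503]
eef_rot: [-0.0, 1.0, 0.0, 0.0]
wrist_force: [0.6, -1.7, -0.5]
opening: -0.002
grasp_force: 0.0
```

Run:
```python
from h import *
o=ctrl.get_obs();print(o)
```

```text
{'time_s': 1.2, 'q': array([-6.41398870e-01,  9.73525132e-02,  1.70097281e+00,  1.42771203e-04,
        1.34324496e+00,  9.28954804e-01]), 'dq': array([ 0.6764519 ,  0.23257196, -0.2503189 , -0.0063503 ,  0.01408346,
        0.65867515]), 'joint_efforts': array([ -2.33355649, -41.70523882, -33.45731378,   0.1509563 ,
         0.14408289,  -0.56462528]), 'eef_pos': array([ 0.49080947, -0.21942687,  0.25027251]), 'eef_rot': array([-4.90203813e-05,  9.99999976e-01,  2.05223179e-04,  5.05836558e-05]), 'wrist_force': array([ 0.61172043, -1.69911554, -0.49414001]), 'torque': array([-0.0020267 ,  0.01567178, -0.07554904]), 'grasp_force': 0.0, 'opening': -0.0021324695437318244}
```

send_rows(dr=[[0,0,0],[0,0,0],[0,0,0],[0,0,0],[0,0,0],[0,0,0],[0,0,0],[0,0,0]], xyz=[[4,-4.4,0],[8,-8.9,0],[12,-13.3,0],[15.9,-17.7,1],[15.9,-17.7,5],[15.9,-17.7,9],[15.9,-17.7,13],[15.9,-17.7,14.5]], jaw=[0,0,0,0,0,0,0,0])

```text
time_s: 2.2
eef_pos: [0.6467, -0.0438, 0.102]
eef_rot: [-0.001, 1.0, 0.0, -0.003]
wrist_force: [0.1, 0.5, 0.3]
opening: 0.002
grasp_force: 0.0
```

send_rows(dr=[[0,0,0],[0,0,0],[0,0,0],[0,0,0],[0,0,0],[0,0,0],[0,0,0],[0,0,0]], xyz=[[0,0,0.2],[0,0,0.4],[0,0,0.6],[0,0,0.8],[0,0,1.0],[0,0,1.1],[0,0,1.2],[0,0,1.2]], jaw=[0,0,0,0,0,0,0,0])

```text
time_s: 3.2
eef_pos: [0.6486, -0.0444, 0.0932]
eef_rot: [-0.0, 1.0, 0.0, -0.0]
wrist_force: [-0.5, 0.8, -0.6]
opening: -0.003
grasp_force: 0.0
```

send_rows(dr=[[0,0,0],[0,0,0],[0,0,0],[0,0,0],[0,0,0],[0,0,0],[0,0,0],[0,0,0]], xyz=[[0,0,0.1],[0,0,0.2],[0,0,0.25],[0,0,0.3],[0,0,0.35],[0,0,0.4],[0,0,0.4],[0,0,0.4]], jaw=[0,0,0,0,0,0,0,0])

```text
time_s: 4.2
eef_pos: [0.6487, -0.0444, 0.0893]
eef_rot: [-0.0, 1.0, 0.0, 0.0]
wrist_force: [1.1, 0.0, -0.5]
opening: 0.0
grasp_force: 0.0
```

send_rows(dr=[[0,0,0],[0,0,0],[0,0,0],[0,0,0],[0,0,0],[0,0,0],[0,0,0],[0,0,0]], xyz=[[0,0,0.03],[0,0,0.06],[0,0,0.08],[0,0,0.1],[0,0,0.1],[0,0,0.1],[0,0,0.1],[0,0,0.1]], jaw=[0,0,0,0,0,0,0,0])

```text
time_s: 5.2
eef_pos: [0.6488, -0.0444, 0.0891]
eef_rot: [0.0, 1.0, 0.0, 0.0]
wrist_force: [-2.9, -0.1, 6.3]
opening: 0.0
grasp_force: 3.1
```

Run:
```python
import numpy as np
for k in range(8):
    a=np.radians(5+21.5*k+21.5*np.arange(9)/8);d=10*np.c_[np.cos(a)-np.cos(a[0]),-(np.sin(a)-np.sin(a[0])),a*0]
    print(k,d[1:].round(2).tolist())
```

```text
0 [[-0.05, -0.47, 0.0], [-0.13, -0.93, 0.0], [-0.22, -1.39, 0.0], [-0.34, -1.84, 0.0], [-0.48, -2.29, 0.0], [-0.63, -2.73, 0.0], [-0.81, -3.17, 0.0], [-1.01, -3.59, 0.0]]
1 [[-0.22, -0.41, 0.0], [-0.46, -0.82, 0.0], [-0.71, -1.21, 0.0], [-0.99, -1.59, 0.0], [-1.28, -1.96, 0.0], [-1.59, -2.31, 0.0], [-1.92, -2.65, 0.0], [-2.26, -2.97, 0.0]]
2 [[-0.36, -0.31, 0.0], [-0.73, -0.59, 0.0], [-1.11, -0.87, 0.0], [-1.5, -1.12, 0.0], [-1.91, -1.35, 0.0], [-2.33, -1.57, 0.0], [-2.75, -1.76, 0.0], [-3.19, -1.94, 0.0]]
3 [[-0.44, -0.15, 0.0], [-0.89, -0.29, 0.0], [-1.35, -0.4, 0.0], [-1.81, -0.49, 0.0], [-2.27, -0.56, 0.0], [-2.74, -0.6, 0.0], [-3.21, -0.63, 0.0], [-3.68, -0.63, 0.0]]
4 [[-0.47, 0.02, 0.0], [-0.94, 0.06, 0.0], [-1.4, 0.12, 0.0], [-1.86, 0.21, 0.0], [-2.32, 0.31, 0.0], [-2.77, 0.44, 0.0], [-3.21, 0.59, 0.0], [-3.65, 0.76, 0.0]]
5 [[-0.43, 0.19, 0.0], [-0.85, 0.4, 0.0], [-1.26, 0.63, 0.0], [-1.66, 0.88, 0.0], [-2.04, 1.14, 0.0], [-2.42, 1.43, 0.0], [-2.77, 1.73, 0.0], [-3.12, 2.05, 0.0]]
6 [[-0.33, 0.33, 0.0], [-0.64, 0.68, 0.0], [-0.94, 1.05, 0.0], [-1.22, 1.42, 0.0], [-1.48, 1.81, 0.0], [-1.72, 2.21, 0.0], [-1.95, 2.62, 0.0], [-2.15, 3.05, 0.0]]
7 [[-0.18, 0.43, 0.0], [-0.35, 0.87, 0.0], [-0.49, 1.32, 0.0], [-0.61, 1.77, 0.0], [-0.71, 2.23, 0.0], [-0.79, 2.69, 0.0], [-0.85, 3.16, 0.0], [-0.89, 3.62, 0.0]]
```

send_rows(dr=[[0,0,0],[0,0,0],[0,0,0],[0,0,0],[0,0,0],[0,0,0],[0,0,0],[0,0,0]], xyz=[[-0.05,-0.47,0.02],[-0.13,-0.93,0.03],[-0.22,-1.39,0.03],[-0.34,-1.84,0.03],[-0.48,-2.29,0.03],[-0.63,-2.73,0.03],[-0.81,-3.17,0.03],[-1.01,-3.59,0.03]], jaw=[0,0,0,0,0,0,0,0])

```text
time_s: 6.2
eef_pos: [0.6395, -0.0089, 0.0891]
eef_rot: [0.0, 1.0, 0.0, 0.001]
wrist_force: [-0.5, -2.0, 4.1]
opening: 0.0
grasp_force: 2.6
```

Run:
```python
from h import *
cv2.imwrite("pics/w1.png",ctrl.camera("wrist")[:,:,::-1]);cv2.imwrite("pics/s2.png",ctrl.camera("side")[:,:,::-1])
a=cv2.imread("pics/w1.png");b=cv2.imread("pics/s2.png")
cv2.imwrite("pics/both.png",cv2.hconcat([cv2.resize(a,(400,300)),cv2.resize(b[130:330,220:487],(400,300))]))
```

```text
(no output)
```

View pics/both.png

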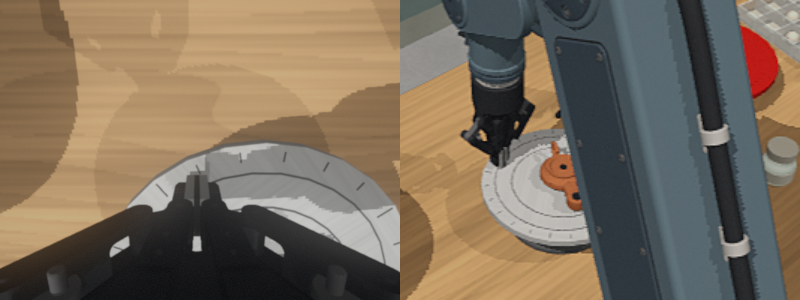

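The wrist and side views show the shut fingertips on the rim, clear of the lamp, and the nozzle has turned anticlockwise. I'll carry on with the stroke.

send_rows(dr=[[0,0,0],[0,0,0],[0,0,0],[0,0,0],[0,0,0],[0,0,0],[0,0,0],[0,0,0]], xyz=[[-0.22,-0.41,0.02],[-0.46,-0.82,0.03],[-0.71,-1.21,0.03],[-0.99,-1.59,0.03],[-1.28,-1.96,0.03],[-1.59,-2.31,0.03],[-1.92,-2.65,0.03],[-2.26,-2.97,0.03]], jaw=[0,0,0,0,0,0,0,0])

```text
time_s: 7.3
eef_pos: [0.6172, 0.0209, 0.089]
eef_rot: [0.0, 1.0, 0.0, 0.002]
wrist_force: [-0.4, -1.3, 6.1]
opening: 0.0
grasp_force: 3.3
```

send_rows(dr=[[0,0,0],[0,0,0],[0,0,0],[0,0,0],[0,0,0],[0,0,0],[0,0,0],[0,0,0]], xyz=[[-0.36,-0.31,0],[-0.73,-0.59,0],[-1.11,-0.87,0],[-1.5,-1.12,0],[-1.91,-1.35,0],[-2.33,-1.57,0],[-2.75,-1.76,0],[-3.19,-1.94,0]], jaw=[0,0,0,0,0,0,0,0])

```text
time_s: 8.3
eef_pos: [0.5854, 0.0403, 0.0891]
eef_rot: [0.0, 1.0, 0.0, 0.002]
wrist_force: [0.8, -1.6, 7.9]
opening: 0.001
grasp_force: 3.3
```

send_rows(dr=[[0,0,0],[0,0,0],[0,0,0],[0,0,0],[0,0,0],[0,0,0],[0,0,0],[0,0,0]], xyz=[[-0.44,-0.15,0],[-0.89,-0.29,0],[-1.35,-0.4,0],[-1.81,-0.49,0],[-2.27,-0.56,0],[-2.74,-0.6,0],[-3.21,-0.63,0],[-3.68,-0.63,0]], jaw=[0,0,0,0,0,0,0,0])

```text
time_s: 9.3
eef_pos: [0.5488, 0.0467, 0.0891]
eef_rot: [0.0, 1.0, 0.0, 0.002]
wrist_force: [0.4, 0.4, 6.4]
opening: 0.001
grasp_force: 3.3
```

send_rows(dr=[[0,0,0],[0,0,0],[0,0,0],[0,0,0],[0,0,0],[0,0,0],[0,0,0],[0,0,0]], xyz=[[-0.47,0.02,0],[-0.94,0.06,0],[-1.4,0.12,0],[-1.86,0.21,0],[-2.32,0.31,0],[-2.77,0.44,0],[-3.21,0.59,0],[-3.65,0.76,0]], jaw=[0,0,0,0,0,0,0,0])

```text
time_s: 10.3
eef_pos: [0.5123, 0.0391, 0.089]
eef_rot: [0.0, 1.0, 0.0, 0.002]
wrist_force: [0.8, 0.6, 7.2]
opening: 0.002
grasp_force: 3.6
```

send_rows(dr=[[0,0,0],[0,0,0],[0,0,0],[0,0,0],[0,0,0],[0,0,0],[0,0,0],[0,0,0]], xyz=[[-0.43,0.19,0],[-0.85,0.4,0],[-1.26,0.63,0],[-1.66,0.88,0],[-2.04,1.14,0],[-2.42,1.43,0],[-2.77,1.73,0],[-3.12,2.05,0]], jaw=[0,0,0,0,0,0,0,0])

```text
time_s: 11.3
eef_pos: [0.4811, 0.0186, 0.089]
eef_rot: [0.0, 1.0, 0.0, 0.002]
wrist_force: [1.0, 0.9, 7.5]
opening: 0.004
grasp_force: 4.0
```

send_rows(dr=[[0,0,0],[0,0,0],[0,0,0],[0,0,0],[0,0,0],[0,0,0],[0,0,0],[0,0,0]], xyz=[[-0.33,0.33,0],[-0.64,0.68,0],[-0.94,1.05,0],[-1.22,1.42,0],[-1.48,1.81,0],[-1.72,2.21,0],[-1.95,2.62,0],[-2.15,3.05,0]], jaw=[0,0,0,0,0,0,0,0])

```text
time_s: 12.3
eef_pos: [0.4595, -0.012, 0.089]
eef_rot: [0.0, 1.0, 0.0, 0.002]
wrist_force: [-0.3, 0.9, 10.0]
opening: -0.004
grasp_force: 4.5
```

Final segment, slowing, and then lift. The lift goes straight up after a pause.

send_rows(dr=[[0,0,0],[0,0,0],[0,0,0],[0,0,0],[0,0,0],[0,0,0],[0,0,0],[0,0,0]], xyz=[[-0.18,0.43,0],[-0.35,0.87,0],[-0.49,1.32,0],[-0.61,1.77,0],[-0.71,2.23,0],[-0.79,2.69,0],[-0.85,3.16,0],[-0.89,3.62,0]], jaw=[0,0,0,0,0,0,0,0])

```text
time_s: 13.3
eef_pos: [0.4506, -0.0484, 0.089]
eef_rot: [0.0, 1.0, 0.0, 0.002]
wrist_force: [-0.5, 0.5, 9.3]
opening: -0.0
grasp_force: 4.5
```

send_rows(dr=[[0,0,0],[0,0,0],[0,0,0],[0,0,0],[0,0,0],[0,0,0],[0,0,0],[0,0,0]], xyz=[[0,0,0],[0,0,0],[0,0,-0.2],[0,0,-1],[0,0,-4],[0,0,-8],[0,0,-12],[0,0,-16]], jaw=[0,0,0,0,0,0,0,0])

```text
time_s: 14.3
eef_pos: [0.4488, -0.0477, 0.2492]
eef_rot: [-0.0, 1.0, 0.0, -0.0]
wrist_force: [1.4, 0.5, -0.2]
opening: 0.001
grasp_force: 0.0
```

send_rows(dr=[[0,0,0],[0,0,0],[0,0,0],[0,0,0],[0,0,0],[0,0,0],[0,0,0],[0,0,0]], xyz=[[-1,5,0],[-3,10,0],[-5,15,0],[-8,20,0],[-11,25,0],[-14,30,0],[-17,35,0],[-19,38,0]], jaw=[0,0,0,0,0,0,0,0])

```text
time_s: 15.3
eef_pos: [0.2575, -0.4297, 0.2479]
eef_rot: [0.0, 1.0, -0.001, -0.0]
wrist_force: [0.6, 1.0, 0.1]
opening: 0.006
grasp_force: 0.0
```

Run:
```python
from h import *
cv2.imwrite("pics/t3.png",ctrl.camera("top")[:,:,::-1]);cv2.imwrite("pics/s3.png",ctrl.camera("side")[:,:,::-1])
crop("pics/t3.png",270,130,170,160,3.6,"a.png");crop("pics/s3.png",270,130,120,170,3.6*160/170,"b.png")
a=cv2.imread("a.png");b=cv2.imread("b.png");print(a.shape,b.shape)
h=min(a.shape[0],b.shape[0]);o=cv2.hconcat([a[:h],b[:h]])[:, :];cv2.imwrite("pics/c3.png",cv2.resize(o,(800,int(h*800/o.shape[1]))));print(o.shape)
```

```text
(576, 612, 3) (576, 407, 3)
(576, 1019, 3)
```

View pics/c3.png

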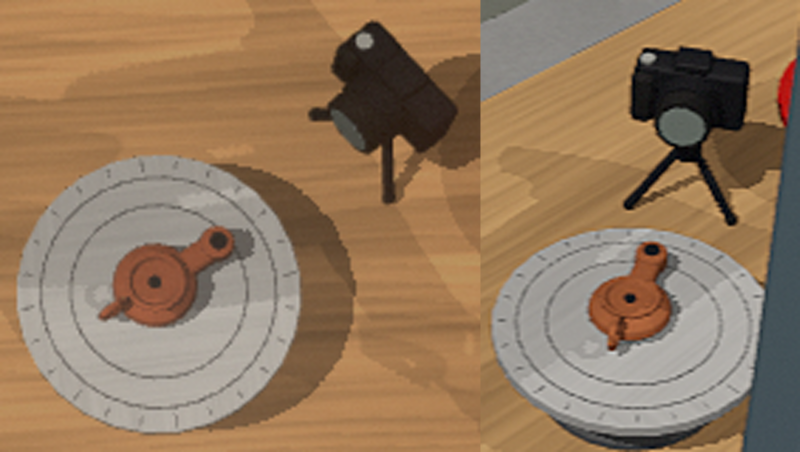

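The top view (left) shows the fill hole at about (154,281), the wick hole at (218,241) and the lens at (348,132). The nozzle now points roughly at the lens, a little short of it. I'll measure it with sub-pixel blob centroids.

```bash
cat > m.py <<'E'
from h import *
import sys
def blob(im,uv,mask,r):
    # intensity-weighted dark centroid near uv
    u,v=map(int,np.round(uv)); p=im[v-r:v+r+1,u-r:u+r+1].astype(float); w=mask(p)
    yy,xx=np.mgrid[v-r:v+r+1,u-r:u+r+1]; return np.array([(w*xx).sum(),(w*yy).sum()])/w.sum()
dark=lambda p:np.clip(110-p[...,0],0,None)            # red channel low = hole
glass=lambda p:((p[...,1]>75)&(np.ptp(p,axis=2)<40)).astype(float)
def measure(tp,sp,g):
    I={"top":tp,"side":sp}; out={}
    for k in("lens","hole","wick"):
        uv=[]
        for n in("top","side"):
            q=g[k][n]
            for _ in range(3): q=blob(I[n],q,glass if k=="lens" else dark,(8 if n=="top" else 11) if k=="lens" else 4)
            uv.append(q)
        P=tri(*uv);out[k]=P
        z={"lens":.127,"hole":.0965,"wick":.0965}[k]
        print(k,np.round(uv,2).tolist(),P.round(4),"t",ray("top",uv[0],z)[:2].round(4),"s",ray("side",uv[1],z)[:2].round(4))
        out[k+"t"]=ray("top",uv[0],z);out[k+"s"]=ray("side",uv[1],z)
    for s in("","t","s"):
        a,b,c=(out[x+s] for x in("hole","wick","lens"))
        y=np.degrees(np.arctan2(*(b-a)[1::-1]));l=np.degrees(np.arctan2(*(c-a)[1::-1]));print(s or "tri","yaw %.2f lens %.2f turn %.2f"%(y,l,l-y),np.linalg.norm((b-a)[:2]).round(4))
E
python3 - <<'E'
from m import *
L=lambda f:cv2.imread(f)[:,:,::-1]
lens={"top":(394,176),"side":(345.5,177.5)}
print("start");measure(L("pics/top1.png"),L("pics/side1.png"),dict(lens=lens,hole=dict(top=(327.5,231),side=(329.3,241.3)),wick=dict(top=(309,250),side=(327.6,261.6))))
k=1019/800/3.6;ks=1019/800/(3.6*160/170)
T=lambda x,y:(270+x*k,130+y*k);S=lambda x,y:(270+(x-480.5)*ks,130+y*ks)
print("now");measure(L("pics/t3.png"),L("pics/s3.png"),dict(lens=lens,hole=dict(top=T(154,281),side=S(629,298)),wick=dict(top=T(218,241),side=S(652,249))))
E
```

```text
start
lens [[392.58, 175.42], [345.12, 177.24]] [ 0.6652 -0.2176  0.1267] t [ 0.6656 -0.2173] s [ 0.6645 -0.2176]
hole [[327.31, 230.45], [328.89, 241.06]] [ 0.5502 -0.0584  0.0973] t [ 0.5509 -0.0581] s [ 0.5502 -0.0593]
wick [[308.8, 250.08], [327.26, 261.55]] [ 0.5063 -0.0129  0.0973] t [ 0.5071 -0.0124] s [ 0.5063 -0.0138]
tri yaw 133.89 lens -54.14 turn -188.04 0.0632
t yaw 133.79 lens -54.23 turn -188.02 0.0633
s yaw 133.99 lens -54.17 turn -188.15 0.0633
now
lens [[392.73, 175.66], [345.12, 177.24]] [ 0.6649 -0.2178  0.1267] t [ 0.665  -0.2176] s [ 0.6645 -0.2176]
hole [[324.37, 229.39], [325.79, 241.8]] [ 0.5531 -0.0518  0.0971] t [ 0.5538 -0.0514] s [ 0.553  -0.0525]
wick [[347.04, 214.77], [333.99, 223.55]] [ 0.5851 -0.1069  0.0967] t [ 0.5856 -0.1066] s [ 0.5848 -0.1073]
tri yaw -59.91 lens -56.05 turn 3.86 0.0637
t yaw -60.09 lens -56.23 turn 3.85 0.0637
s yaw -59.87 lens -55.96 turn 3.92 0.0634
```

send_rows(dr=[[0,0,0],[0,0,0],[0,0,0],[0,0,0],[0,0,0],[0,0,0],[0,0,0],[0,0,0]], xyz=[[2,-5,0],[5,-10,0],[8,-15,0],[11,-20,0],[14,-25,0],[16,-30,0],[18,-35,0],[19,-38,0]], jaw=[0,0,0,0,0,0,0,0])

```text
time_s: 16.4
eef_pos: [0.4492, -0.0445, 0.2478]
eef_rot: [-0.0, 1.0, 0.002, 0.0]
wrist_force: [0.4, -0.2, 0.7]
opening: 0.002
grasp_force: 0.0
```

send_rows(dr=[[0,0,0],[0,0,0],[0,0,0],[0,0,0],[0,0,0],[0,0,0],[0,0,0],[0,0,0]], xyz=[[0,0,3],[0,0,7],[0,0,11],[0,0,14],[0,0,15],[0,0,15.3],[0,0,15.5],[0,0,15.6]], jaw=[0,0,0,0,0,0,0,0])

```text
time_s: 17.4
eef_pos: [0.4499, -0.0481, 0.0926]
eef_rot: [0.0, 1.0, 0.0, 0.001]
wrist_force: [-0.4, 0.2, -0.2]
opening: 0.003
grasp_force: 0.0
```

send_rows(dr=[[0,0,0],[0,0,0],[0,0,0],[0,0,0],[0,0,0],[0,0,0],[0,0,0],[0,0,0]], xyz=[[0,0,0.1],[0,0,0.2],[0,0,0.25],[0,0,0.3],[0,0,0.35],[0,0,0.38],[0,0,0.4],[0,0,0.4]], jaw=[0,0,0,0,0,0,0,0])

```text
time_s: 18.4
eef_pos: [0.4493, -0.0481, 0.089]
eef_rot: [0.0, 1.0, 0.0, -0.0]
wrist_force: [-6.3, 1.5, 16.1]
opening: 0.001
grasp_force: 8.0
```

send_rows(dr=[[0,0,0],[0,0,0],[0,0,0],[0,0,0],[0,0,0],[0,0,0],[0,0,0],[0,0,0]], xyz=[[0,0,-0.03],[0,0.12,-0.04],[0,0.25,-0.04],[-0.01,0.38,-0.04],[-0.01,0.5,-0.04],[-0.01,0.62,-0.04],[-0.01,0.72,-0.04],[-0.01,0.72,-0.04]], jaw=[0,0,0,0,0,0,0,0])

```text
time_s: 19.4
eef_pos: [0.4496, -0.0554, 0.089]
eef_rot: [0.0, 1.0, 0.0, 0.0]
wrist_force: [-2.7, -0.1, 9.2]
opening: 0.002
grasp_force: 4.4
```

send_rows(dr=[[0,0,0],[0,0,0],[0,0,0],[0,0,0],[0,0,0],[0,0,0],[0,0,0],[0,0,0]], xyz=[[0,0,0],[0,0,-0.1],[0,0,-0.2],[0,0,-1],[0,0,-4],[0,0,-8],[0,0,-12],[0,0,-16]], jaw=[0,0,0,0,0,0,0,0])

```text
time_s: 20.4
eef_pos: [0.4489, -0.055, 0.2498]
eef_rot: [0.0, 1.0, 0.0, 0.0]
wrist_force: [0.2, -1.0, 0.5]
opening: 0.003
grasp_force: 0.0
```

send_rows(dr=[[0,0,0],[0,0,0],[0,0,0],[0,0,0],[0,0,0],[0,0,0],[0,0,0],[0,0,0]], xyz=[[-1,5,0],[-3,10,0],[-5,15,0],[-8,20,0],[-11,25,0],[-14,30,0],[-17,35,0],[-19,38,0]], jaw=[0,0,0,0,0,0,0,0])

```text
time_s: 21.4
eef_pos: [0.2574, -0.4372, 0.2486]
eef_rot: [0.0, 1.0, -0.001, 0.0]
wrist_force: [0.5, 0.5, 0.4]
opening: -0.001
grasp_force: 0.0
```

Run:
```python
from m import *
t=ctrl.camera("top");s=ctrl.camera("side")
cv2.imwrite("pics/t4.png",t[:,:,::-1]);cv2.imwrite("pics/s4.png",s[:,:,::-1])
measure(t,s,dict(lens={"top":(394,176),"side":(345.5,177.5)},hole=dict(top=(324.4,229.4),side=(325.8,241.8)),wick=dict(top=(346,213.5),side=(332.7,223))))
```

```text
lens [[392.52, 175.42], [345.12, 177.24]] [ 0.6652 -0.2175  0.1268] t [ 0.6656 -0.2172] s [ 0.6645 -0.2176]
hole [[324.37, 229.38], [325.79, 241.83]] [ 0.5532 -0.0518  0.097 ] t [ 0.5538 -0.0514] s [ 0.5529 -0.0524]
wick [[345.77, 213.34], [332.13, 223.35]] [ 0.5887 -0.1043  0.0965] t [ 0.5892 -0.1039] s [ 0.5881 -0.1045]
tri yaw -55.92 lens -55.95 turn -0.03 0.0633
t yaw -56.02 lens -56.02 turn -0.00 0.0633
s yaw -55.99 lens -55.95 turn 0.04 0.0628
```

Run:
```python
import cv2
cv2.imwrite("pics/f.png",cv2.hconcat([cv2.resize(cv2.imread("pics/t4.png")[90:330,:480],(400,200)),cv2.resize(cv2.imread("pics/s4.png"),(267,200))]))
```

```text
(no output)
```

View pics/f.png

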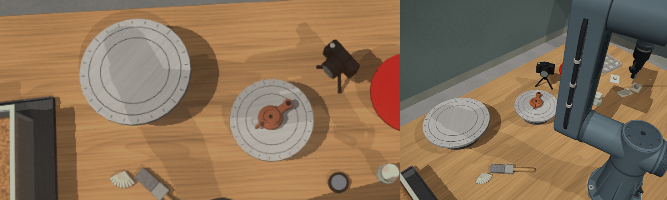

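The nozzle points at the camera, the arm is clear and nothing else has moved.

```bash
python3 -c "
from bench import ctrl
print(ctrl.hand_in())"
```

```text
the job is handed in; nothing more can be done
None
```

The job is handed in: two light strokes along the rim turned the wheel until the lamp's nozzle pointed at the lens (under 0.1° off by my image measurement, perhaps 0.4° allowing for reading the lens centre), the finger is clear, and the pictures show nothing else moved.

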